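# Reset the stop of a clay strip cutting board

### The job

Set the sliding stop of the cutting board to the notch that the upright marker tab stands beside: squeeze its release lever towards the grip post, slide the stop along while holding the lever, and let go so that the lever springs fully home with the stop locked in that notch. The notch itself may lie a few millimetres to either side of the tab, so feel for it, and never force the stop along against a locked or caught lever. Leave the things round the board alone.

Things in the scene. Friction and masses are not known exactly. Their poses are not given: they have to be found in the camera images.
- board: Plywood cutting board, fixed to the table, 305 x 340 mm and 15 mm thick. Origin on its underside, below the middle of the stop's travel. Its x points away from the robot at yaw 0, its y is the direction along which the stop slides, z up. An aluminium guide strip runs along y at x = 0.
- bed: Aluminium channel 250 mm long in y, fixed on the board (same axes), origin on the board's top, 69 mm to -x of the board's origin. It carries a steel notched bar (x 0 to +18 mm of the bed); neither is over 29 mm above the table. Notches open to +x, 8 mm wide, 8 mm deep, and a parking slot 26 mm wide at y = 0. The bar is only placed to 6 mm: see notch_row.
- notch_row (a point): Point of the bed at the nominal middle of the row of notches (fixed to the bed, 28 mm above the table). Nominal notch centres lie at y = -75, -45, +45 and +75 mm from it, but the bar lies up to 6 mm to either side of nominal along y and stays there; that shift is not reported.
- stop: Sliding stop (frame): grey plastic block 52 mm wide in y, top 36 mm above the table, sliding along the board's y up to 92 mm each side of the middle; starts within 3 mm of the middle, in the parking slot. Origin level with the board's, same axes. Friction about 2 N, 1.5 N more while the pawl rides on the bar. A 20 mm tall aluminium fence reaches out to x = +180 mm.
- stop_mark (a point): Point on the stop midway between paddle and post when the lever is at rest: x = -7.5 mm, y = 0 of the stop, 64 mm above the table. Its y in the tab's frame is the offset of the stop from the tab.
- post_face (a point): Middle of the finger face (towards +x) of the grip post, at x = +20 mm of the stop, 64 mm above the table. The post is 44 mm wide, z 36 to 92 mm. A 4 mm thick cheek at each side (y = 18 to 22 mm either side) runs out to x = +50 mm: an open bay 36 mm wide for one finger, whose cheeks can also be pushed along y.
- lever_pad (a point): Middle of the outer face (to -x) of the release lever's upright black paddle: 32 mm wide in y, 8 mm thick, z 40 to 92 mm. At rest this face is at x = -35 mm of the stop: paddle and post measure 55 mm over their outer faces, 45 mm fully squeezed. Below it a 6 mm wide steel pawl at the stop's y = 0 sticks out to -x into the notched bar.
- lever (a joint): Travel of the release lever towards the post (m): 0 = sprung fully home, pawl seated in a notch; about 0.007 = pawl riding on the bar between notches; above 0.0075 = pawl clear; 0.010 = fully squeezed (end stop). Spring 6 N at 0, 10 N at 0.010.
- tab: Upright black plastic marker tab, 14 mm wide, 8 mm thick, 28 mm tall, on the board's front lip, 100 mm in -x from the board's origin (top 43 mm above the table). It stands at y = -75, -45, +45 or +75 mm of the board, beside the notch to use. Origin at its foot, axes as the board's. The other three places hold low round black studs 4 mm high, 8 mm across.
- bottle: Grey drinking bottle, diameter 68 mm, 190 mm tall, loose bystander beyond the board's -y edge. Origin at its foot.
- jar: White lidded plastic jar, diameter 100 mm, 100 mm tall, loose bystander beyond the board's +y edge. Origin at its foot.
- phone: Phone lying flat, 150 x 72 x 9 mm, loose bystander beyond the board's -y edge. Origin under its centre.

How it is judged:
By the outcome, as a careful person would: the job done as asked, in the order asked, and still so for the second after the job is handed in, with the robot touching nothing.
It also fails if it takes over 42 s, if anything falls off the work surface, if the arm or the gripper's body presses on something with over 40 N, if the wrist force passes 120 N, or if a joint passes its speed limit or range.

### The arm

A 6-joint arm with a two-finger parallel gripper is mounted at the origin on the work surface. World frame = base frame: x ahead of the robot, y to its left, z up, the work surface at z = 0. Lengths are in m, angles in rad, forces in N, time in s.
With the tool pointing down it reaches from about 0.3 to 0.875 m from the base axis. Payload 6.4 kg.
Tool frame: the origin (TCP) lies at the very end of the fingers, on their centre line; the grasp point (between the pads) lies 19 mm behind it; z points along the fingers, y is the line along which they close (so a half turn about z gives the same grasp; the last joint's range is limited). The gripper opens to 85 mm and grips with 20 to 120 N. Pads are 22 mm wide; open, the fingers measure 114 mm over their backs; the gripper's body (76 mm by 85 mm) begins 54 mm behind the grasp point. The pads swing forward as they close: fully open they stand 13 mm farther back than shut.
Start: joints at [-1.551, 0.181, 1.607, -0, 1.354, -0.206], TCP at [0.129, -0.56, 0.231] pointing down, gripper open.
Joint ranges: [-2.99, 2.99], [-0.89, 2.07], [0.3, 2.58], [-1.14, 4.28], [0, 2.63], [-3.12, 3.12]. Speed limits (rad/s): [2.57, 2.57, 3.01, 3.14, 3.14, 3.14].

### API

Orientations are given as a unit quaternion [w, x, y, z].
In Python, from bench import ctrl gives the robot as it stands.
- The arm moves only by the tool jog_arm, never from a script. Its argument "series" is a list that holds one entry, the list of rows, each a list of 7 numbers: the shift along the tool's x, y, z in mm, then the turn, a rotation vector about the tool's x, y, z in rad, then the finger opening in mm, from 0 to 85.4. In form: [[[tx, ty, tz, rx, ry, rz, gripper], ...]]. A call has exactly 10 rows; each row shifts and turns the commanded pose from where the row before left it, along the tool's axes as they then stand; what a row does not reach is not made up. A row lasts 1/10 s, in which the tool goes at most 50 mm and 8.59 degrees, less where a joint would pass 70% of its speed; a pose out of reach is approached as far as the arm can. A call with a gripper value outside its range is refused whole. The fingers move at their own pace and stop on an object; the grip force is fixed at half the most. Time passes only in rows, so rows that do not move let the fingers close, or fill a call up. It gives the time, the measured TCP pose, the force, the opening and the grip force at its end, in the units of the state.
- ctrl.get_obs(): the state, without advancing time (a new reading comes with each control period).
- ctrl.camera(name): name is "scene" or "top"; returns a dict with "frame" (420x560x3 uint8, blue, green, red), "z_map" (420x560 float32, m along the optical axis (not along the pixel's ray), 0 where there is no reading), "fx", "fy", "cx", "cy" (pixels), "xyz" and "rotation" of the camera in the world. Camera axes: x right, y down, z forward; pixel columns grow to the right and rows downward; lengths in m; the calibration is good to about 2 mm. A picture is of the moment at which its call begins.
- ctrl.hand_in(): hands the job in; it is judged then, once.
The state is a dict: "time_s": time; "q": joint angles; "dq": joint speeds; "joint_efforts": joint torques, N m; "eef_pos": TCP position; "eef_rot": TCP orientation; "wrist_force": force on the tool from outside, world axes, zero at the start; "torque": the same for the moment, N m; "opening": opening from 0.0 (shut) to 1.0 (fully open); "grasp_force": force on a finger pad.
Only numpy, scipy, OpenCV 4.12 (cv2) and the standard library are available. Lean on these libraries where they do the work, as an engineer would, in place of code of your own. Each camera call takes 0.05 s, during which the arm holds its last target. There are 200 camera calls.

## Working session

There is one attempt and no reset: what is moved stays moved. The work goes in short steps, Python scripts to look and compute and a tool call to move; the robot and the scene stay as the last step left them, time stands still between calls to the robot, and variables do not carry over. Pictures are saved under pics/ and viewed, at most 10 in all, crops included, and the job is handed in when it is done.

Besides the shell and the picture viewer there is one more tool, called after ">>>" by a JSON object that holds its "fn" and its "kwargs", one argument or row to a line. jog_arm: Moves the arm, as the interface text tells. Its arguments: {"type":"object","properties":{"series":{"type":"array"}},"required":["series"]}

```bash
ls; mkdir -p pics; cat > h.py <<'E'
import numpy as np, cv2
from bench import ctrl
def grab(n):
    c=ctrl.camera(n); z=c["z_map"]; v,u=np.mgrid[0:z.shape[0],0:z.shape[1]]
    P=np.stack([(u-c["cx"])/c["fx"]*z,(v-c["cy"])/c["fy"]*z,z],-1)
    R=np.array(c["rotation"]); 
    if R.size==4:
        from scipy.spatial.transform import Rotation as Ro
        R=Ro.from_quat(np.roll(R.ravel(),-1)).as_matrix()
    W=P@R.reshape(3,3).T+np.array(c["xyz"]); W[z==0]=np.nan
    return c,W
E
python3 - <<'E'
from h import *
o=ctrl.get_obs(); print({k:np.round(v,3).tolist() for k,v in o.items()})
ims=[]
for n in("top","scene"):
    c,W=grab(n); print(n,c["xyz"],c["rotation"],c["fx"],c["cx"],c["cy"])
    np.savez(n+".npz",W=W,f=c["frame"]); cv2.imwrite(f"pics/{n}1.png",c["frame"])
    print(np.round(W[::60,::80],2).tolist() if n=="top" else '')
E
```

```text
pics
{'time_s': 0.0, 'q': [-1.551, 0.182, 1.608, 0.0, 1.354, -0.206], 'dq': [0.002, 0.0, -0.0, 0.001, 0.001, 0.001], 'joint_efforts': [0.001, -44.487, -35.133, -0.0, 0.009, 0.0], 'eef_pos': [0.129, -0.56, 0.23], 'eef_rot': [-0.001, 0.994, 0.113, 0.0], 'wrist_force': [0.032, -0.27, -0.25], 'torque': [-0.029, 0.022, -0.008], 'grasp_force': 0.0, 'opening': 1.001}
top [0.41993458 0.03207324 1.40635412] [ 0.04004896 -0.69679918  0.71543126 -0.03201718] 508.91876615940777 287.6663886971566 214.99293468881092
[[[1.64, 1.32, -0.75], [1.63, 0.96, -0.75], [1.62, 0.6, -0.74], [1.61, 0.24, -0.75], [1.6, -0.11, -0.75], [1.59, -0.47, -0.75], [1.57, -0.82, -0.74]], [[1.36, 1.31, -0.75], [1.35, 0.95, -0.74], [1.34, 0.6, -0.75], [1.33, 0.25, -0.75], [1.32, -0.11, -0.74], [1.0, -0.29, 0.0], [0.99, -0.51, 0.01]], [[0.87, 0.88, -0.03], [0.85, 0.63, 0.0], [0.84, 0.4, 0.0], [0.84, 0.17, 0.01], [0.83, -0.05, 0.0], [0.83, -0.28, -0.0], [0.82, -0.5, 0.0]], [[0.69, 0.87, -0.03], [0.68, 0.63, 0.01], [0.65, 0.38, 0.1], [0.66, 0.18, 0.02], [0.66, -0.05, 0.02], [0.65, -0.27, 0.0], [0.65, -0.49, -0.0]], [[0.52, 0.85, -0.0], [0.51, 0.62, 0.0], [0.5, 0.4, 0.0], [0.5, 0.18, 0.02], [0.49, -0.04, 0.01], [0.49, -0.26, 0.0], [0.48, -0.48, 0.0]], [[0.35, 0.81, 0.05], [0.35, 0.62, 0.0], [0.34, 0.4, -0.0], [0.33, 0.18, 0.01], [0.33, -0.04, 0.0], [0.32, -0.26, -0.01], [0.32, -0.47, -0.0]], [[0.21, 0.78, 0.1], [0.18, 0.62, 0.0], [0.18, 0.4, 0.0], [0.17, 0.18, 0.0], [0.29, -0.0, 0.67], [0.29, -0.1, 0.72], [0.16, -0.46, -0.0]]]
scene [ 0.98292361 -0.54418836  0.73754243] [-0.36889128  0.87805069  0.28106062 -0.11811492] 464.5509651839129 278.2804029436768 211.22460302178004
```

View pics/top1.png

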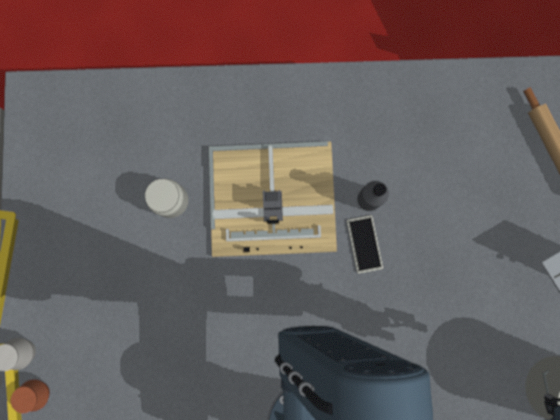

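View pics/scene1.png

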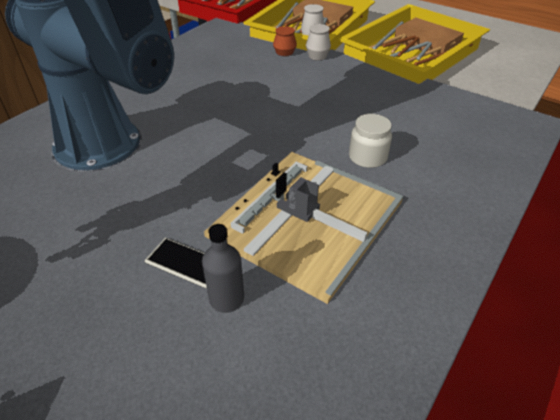

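Top view: board at about (210–335, 142–257), stop at (272,205), tab at (246,249) with studs at (257,248), (291,247), (301,247). The tab is therefore at +75. The bottle is at (375,195), the jar at (165,197) and the phone at (365,245).

```bash
python3 - <<'E'
from h import *
d=np.load("top.npz");W=d["W"];f=d["f"]
c=ctrl.camera("top")
from scipy.spatial.transform import Rotation as Ro
R=Ro.from_quat(np.roll(np.array(c["rotation"]),-1)).as_matrix();o=np.array(c["xyz"])
def ray(u,v,z):
    r=R@np.array([(u-c["cx"])/c["fx"],(v-c["cy"])/c["fy"],1]); return o+r*(z-o[2])/r[2]
hsv=cv2.cvtColor(f,cv2.COLOR_BGR2HSV)
m=((hsv[...,1]>70)&(hsv[...,0]>8)&(hsv[...,0]<30)).astype(np.uint8); m[:,:205]=0;m[:,345:]=0;m[:135]=0;m[265:]=0
p=np.argwhere(m)[:,::-1].astype(np.float32); r=cv2.minAreaRect(p); print("board rect",r)
bx=[ray(u,v,.015) for u,v in cv2.boxPoints(r)]; print(np.round(bx,4))
g=cv2.cvtColor(f,cv2.COLOR_BGR2GRAY)
print(g[242:256,238:264]); 
# dark blobs weighted
for (u0,u1,v0,v1,z) in((240,252,243,254,.043),(253,261,244,252,.019),(286,295,243,251,.019),(297,305,243,251,.019)):
    s=g[v0:v1,u0:u1].astype(float); w=np.clip(np.median(s)*.75-s,0,None); vv,uu=np.mgrid[v0:v1,u0:u1]
    u,v=(w*uu).sum()/w.sum(),(w*vv).sum()/w.sum(); print(round(u,2),round(v,2),np.round(ray(u,v,z),4))
reg=W[180:235,255:295]; 
for lo,hi in((.08,.105),(.03,.043)):
    k=(reg[...,2]>lo)&(reg[...,2]<hi); q=reg[k]; print(lo,k.sum(),np.round(q.min(0),4),np.round(q.max(0),4),np.round(np.median(q,0),4))
c1=cv2.resize(f[135:265,200:345],None,fx=5,fy=4.6,interpolation=cv2.INTER_CUBIC); cv2.imwrite("pics/crop1.png",c1)
d=np.load("scene.npz");W=d["W"]
for r0 in (W[150:230,265:330],):
    k=(r0[...,2]>.082)&(r0[...,2]<.1); q=r0[k]; print(k.sum(),np.round(q.min(0),4),np.round(q.max(0),4),np.round(q.mean(0),4))
cv2.imwrite("pics/crop2.png",cv2.resize(d["f"][140:260,200:350],None,fx=5,fy=5,interpolation=cv2.INTER_CUBIC))
E
```

```text
board rect ((271.45361328125, 198.97938537597656), (108.61512756347656, 123.78128051757812), 87.39744567871094)
[[ 0.7578  0.2659  0.015 ]
 [ 0.7638 -0.0794  0.015 ]
 [ 0.4619 -0.0825  0.015 ]
 [ 0.4554  0.2553  0.015 ]]
[[161 159 163 163 161 160 161 166 161 164 165 164 166 166 165 165 164 164
  166 166 165 166 165 167 166 165]
 [160 158 160 163 164 163 164 163 164 164 165 164 164 168 166 166 165 166
  166 166 166 167 167 165 167 167]
 [143 148 155 161 159 163 163 165 163 163 165 164 164 164 164 165 164 165
  164 165 165 164 164 165 164 166]
 [125 128 137 143 146 151 154 153 148 151 155 154 156 159 159 156 159 161
  159 161 159 158 157 157 158 156]
 [113 114 118 121 121 123 123 119 115 117 120 126 142 152 151 153 153 150
  146 144 147 150 152 152 152 153]
 [105 109 110 110 105  91  80  69  69  68  73  96 133 149 151 151 147 138
  123 119 125 144 152 153 152 155]
 [117 116 114 113 104  78  49  34  33  35  39  82 133 150 154 156 149 131
  102  83 102 137 151 154 156 154]
 [136 135 132 125 108  75  40  28  22  22  33  86 135 153 157 155 151 137
  104  83  99 137 155 157 158 156]
 [148 1
[... 322 characters left out ...]
157 158 159 158 153 145 140 139 140 139 148 152 155 157 158 156 158 160
  158 154 156 155 157 154 156 155]
 [153 152 154 154 152 150 148 146 145 146 147 147 143 146 147 144 146 144
  144 139 140 142 139 137 136 136]
 [137 135 134 134 137 136 133 129 131 131 132 132 125 125 126 126 125 125
  123 120 120 121 122 116 113 113]]
245.99 249.05 [0.471  0.1597 0.043 ]
257.05 248.5 [0.4726 0.1318 0.019 ]
289.99 247.35 [0.4734 0.042  0.019 ]
300.94 246.7 [0.4744 0.0121 0.019 ]
0.08 200 [0.5384 0.0662 0.0801] [0.6236 0.1089 0.1001] [0.5845 0.0879 0.0929]
0.03 434 [0.5091 0.0297 0.03  ] [0.657  0.1276 0.043 ] [0.5749 0.0866 0.037 ]
339 [0.5378 0.0606 0.082 ] [0.6246 0.1103 0.0942] [0.5849 0.083  0.0887]
```

View pics/crop1.png

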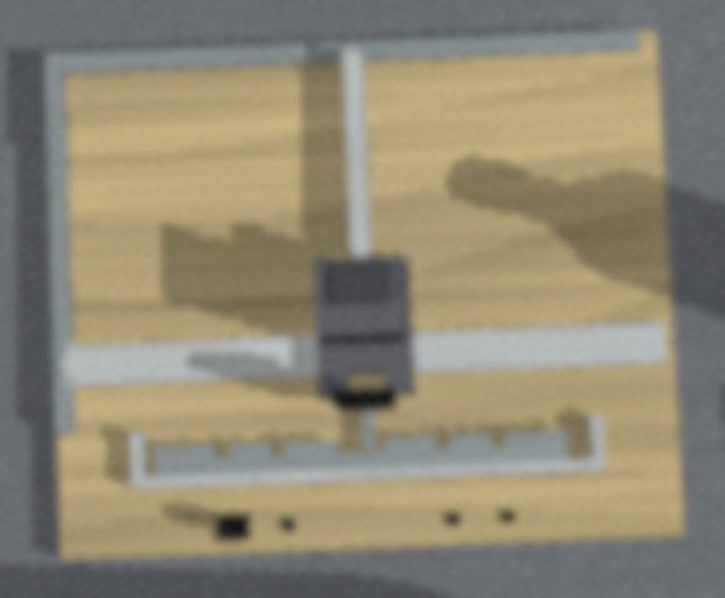

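View pics/crop2.png

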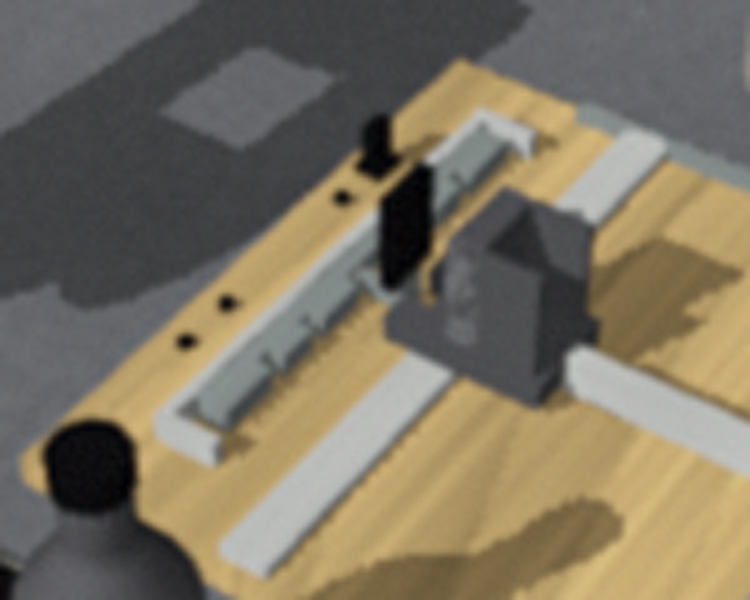

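The crops confirm the tab at board +75, with the marked notch slightly to +y of it. The stop is at about (0.573, 0.088), and board yaw is about 0.018 rad. I'll compute the approach and the notch shift from the saved picture.

```bash
python3 - <<'E'
from h import *
from scipy.spatial.transform import Rotation as Ro
d=np.load("top.npz");g=cv2.cvtColor(d["f"],cv2.COLOR_BGR2GRAY).astype(np.float32)
c=ctrl.camera("top");R=Ro.from_quat(np.roll(np.array(c["rotation"]),-1)).as_matrix();o=np.array(c["xyz"])
def pix(p):
    q=(np.array(p)-o)@R; return q[...,:2]/q[...,2:]*[c["fx"],c["fy"]]+[c["cx"],c["cy"]]
yaw=.018; B=np.array([.573,.0888]); Rz=np.array([[np.cos(yaw),-np.sin(yaw)],[np.sin(yaw),np.cos(yaw)]])
ys=np.arange(-100,101,1.)/1000
def prof(x,z):
    P=np.stack([np.full_like(ys,x),ys],-1)@Rz.T+B; p=pix(np.c_[P,np.full(len(ys),z)]).astype(np.float32)
    return cv2.remap(g,p[:,:1].copy(),p[:,1:].copy(),cv2.INTER_CUBIC).ravel()
for nm,xs,z in(("studs",(-.102,-.1,-.098),.019),("notch",(-.061,-.059,-.057,-.055,-.053),.028)):
  for x in xs:
    pr=prof(x,z)
    print(nm,x,[(int(y0),round(float(np.average(ys[k]*1000,weights=(w:=np.abs(pr[k]-np.median(pr[k]))*(np.abs(pr[k]-np.median(pr[k]))>8)+1e-6))),1),int(np.abs(pr[k]-np.median(pr[k])).max())) for y0 in(-75,-45,45,75) for k in[np.abs(ys*1000-y0)<14]])
r=ctrl.get_obs();p=np.array(r["eef_pos"]);T=Ro.from_quat(np.roll(r["eef_rot"],-1))
goal=np.array([.570,.0877,.231]);G=Ro.from_matrix(np.array([[-np.sin(yaw),np.cos(yaw),0],[np.cos(yaw),np.sin(yaw),0],[0,0,-1]]).T@np.eye(3)) if 0 else Ro.from_matrix(np.column_stack([[-np.sin(yaw),np.cos(yaw),0],[np.cos(yaw),np.sin(yaw),0],[0,0,-1]]))
rv=(T.inv()*G).as_rotvec();print("rotvec",rv)
st=(goal-p)/20
for i in range(10):
    print(np.round(T.inv().apply(st)*1000,1),end=' '); T=T*Ro.from_rotvec(rv/10)
print("after",np.round(T.inv().apply(st)*1000,1))
E
```

```text
studs -0.102 [(-75, -75.3, 55), (-45, -45.0, 64), (45, 43.9, 56), (75, 74.0, 94)]
studs -0.1 [(-75, -75.0, 65), (-45, -44.9, 72), (45, 44.7, 68), (75, 73.7, 92)]
studs -0.098 [(-75, -74.8, 50), (-45, -44.9, 55), (45, 45.2, 58), (75, 73.5, 94)]
notch -0.061 [(-75, -75.0, 7), (-45, -45.0, 4), (45, 45.0, 5), (75, 75.0, 2)]
notch -0.059 [(-75, -71.6, 11), (-45, -41.5, 9), (45, 48.6, 12), (75, 79.0, 10)]
notch -0.057 [(-75, -71.9, 16), (-45, -41.4, 18), (45, 48.7, 18), (75, 79.0, 16)]
notch -0.055 [(-75, -72.2, 21), (-45, -41.8, 20), (45, 48.5, 18), (75, 79.3, 20)]
notch -0.053 [(-75, -72.1, 17), (-45, -42.1, 17), (45, 48.5, 16), (75, 79.8, 16)]
rotvec [-7.93254524e-04 -9.33630469e-04 -1.36298227e+00]
[ 28.8 -26.6   0. ] [ 32.1 -22.5   0. ] [ 34.9 -17.9   0. ] [ 37. -13.   0.] [38.4 -7.9  0. ] [39.1 -2.6 -0. ] [39.1  2.8 -0. ] [38.4  8.1 -0. ] [36.9 13.2 -0. ] [34.8 18.1 -0. ] after [32.  22.6 -0. ]
```

>>> {"fn": "jog_arm", "kwargs": {
  "series": [
    [[28.8, -26.6, 0, 0, 0, -0.1363, 85], [32.1, -22.5, 0, 0, 0, -0.1363, 85], [34.9, -17.9, 0, 0, 0, -0.1363, 85], [37, -13, 0, 0, 0, -0.1363, 85], [38.4, -7.9, 0, 0, 0, -0.1363, 85], [39.1, -2.6, 0, 0, 0, -0.1363, 85], [39.1, 2.8, 0, 0, 0, -0.1363, 85], [38.4, 8.1, 0, 0, 0, -0.1363, 85], [36.9, 13.2, 0, 0, 0, -0.1363, 85], [34.8, 18.1, 0, 0, 0, -0.1363, 85]]
  ]
}}

```text
time_s: 1.2
eef_pos: [0.3501, -0.2349, 0.2314]
eef_rot: [0.0, 0.699, 0.715, -0.0]
wrist_force: [0.3, -0.2, -0.4]
opening: 0.997
grasp_force: 0.0
```

>>> {"fn": "jog_arm", "kwargs": {
  "series": [
    [[32, 22.6, 0, 0, 0, 0, 85], [32, 22.6, 0, 0, 0, 0, 85], [32, 22.6, 0, 0, 0, 0, 85], [32, 22.6, 0, 0, 0, 0, 85], [32, 22.6, 0, 0, 0, 0, 85], [32, 22.6, 0, 0, 0, 0, 85], [32, 22.6, 0, 0, 0, 0, 85], [32, 22.6, 0, 0, 0, 0, 85], [32, 22.6, 0, 0, 0, 0, 85], [32, 22.6, 0, 0, 0, 0, 85]]
  ]
}}

```text
time_s: 2.2
eef_pos: [0.5703, 0.0892, 0.2311]
eef_rot: [-0.0, 0.701, 0.714, -0.0]
wrist_force: [0.6, 0.3, -0.5]
opening: 0.992
grasp_force: 0.0
```

>>> {"fn": "jog_arm", "kwargs": {
  "series": [
    [[-1.5, 0, 25, 0, 0, 0, 85], [0, 0, 25, 0, 0, 0, 85], [0, 0, 25, 0, 0, 0, 85], [0, 0, 25, 0, 0, 0, 85], [0, 0, 20, 0, 0, 0, 85], [0, 0, 15, 0, 0, 0, 85], [0, 0, 15, 0, 0, 0, 85], [0, 0, 15, 0, 0, 0, 85], [0, 0, 15, 0, 0, 0, 85], [0, 0, 0, 0, 0, 0, 85]]
  ]
}}

```text
time_s: 3.2
eef_pos: [0.5681, 0.0862, 0.0489]
eef_rot: [-0.001, 0.701, 0.713, -0.001]
wrist_force: [0.0, -0.4, -0.6]
opening: 1.0
grasp_force: 0.0
```

```bash
python3 - <<'E'
from h import *
c,W=grab("scene");cv2.imwrite("pics/s2.png",cv2.resize(c["frame"][90:240,220:370],None,fx=4,fy=4,interpolation=cv2.INTER_CUBIC))
print(ctrl.get_obs()["wrist_force"])
E
```

```text
[-0.24170323  0.00634682  0.05849225]
```

View pics/s2.png

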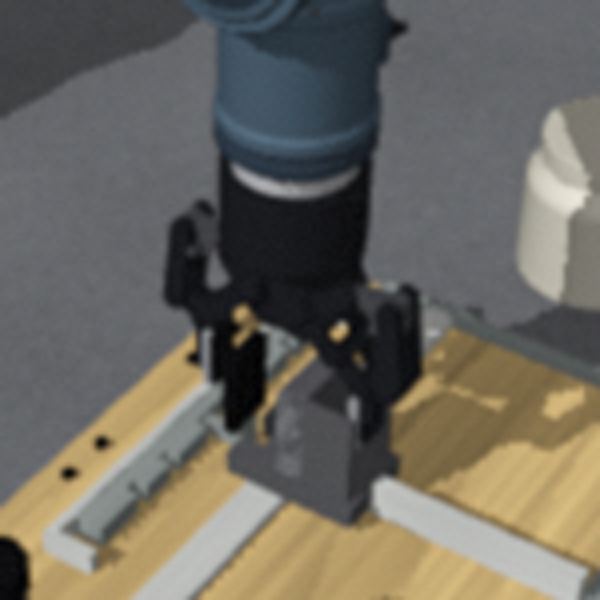

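The fingers straddle the paddle (crop 240,370) and the post (crop 370,400), with one in the bay and nothing touching. Next is a staged close.

>>> {"fn": "jog_arm", "kwargs": {
  "series": [
    [[0, 1, 0, 0, 0, 0, 60], [0, 0, 0, 0, 0, 0, 60], [0, 0, 0, 0, 0, 0, 60], [0, 0, 0, 0, 0, 0, 52], [0, 0, 0, 0, 0, 0, 52], [0, 0, 0, 0, 0, 0, 48], [0, 0, 0, 0, 0, 0, 48], [0, 0, 0, 0, 0, 0, 48], [0, 0, 0, 0, 0, 0, 48], [0, 0, 0, 0, 0, 0, 48]]
  ]
}}

```text
time_s: 4.25
eef_pos: [0.5689, 0.0863, 0.0519]
eef_rot: [-0.001, 0.701, 0.714, -0.001]
wrist_force: [-9.3, -0.6, 6.7]
opening: 0.568
grasp_force: 4.8
```

>>> {"fn": "jog_arm", "kwargs": {
  "series": [
    [[0, 0, 0, 0, 0, 0, 42], [0, 0, 0, 0, 0, 0, 42], [0, 0, 0, 0, 0, 0, 40], [0, 0, 0, 0, 0, 0, 40], [0, 0, 0, 0, 0, 0, 40], [0, 0, 0, 0, 0, 0, 40], [0, 0, 0, 0, 0, 0, 40], [0, 0, 0, 0, 0, 0, 40], [0, 0, 0, 0, 0, 0, 40], [0, 0, 0, 0, 0, 0, 40]]
  ]
}}

```text
time_s: 5.25
eef_pos: [0.569, 0.0863, 0.0524]
eef_rot: [-0.002, 0.701, 0.714, -0.002]
wrist_force: [-6.8, 0.1, 9.9]
opening: 0.507
grasp_force: 59.3
```

>>> {"fn": "jog_arm", "kwargs": {
  "series": [
    [[1, 0, 0, 0, 0, 0, 40], [3, 0, 0, 0, 0, 0, 40], [5, 0, 0, 0, 0, 0, 40], [6, 0, 0, 0, 0, 0, 40], [6, 0, 0, 0, 0, 0, 40], [6, 0, 0, 0, 0, 0, 40], [6, 0, 0, 0, 0, 0, 40], [5, 0, 0, 0, 0, 0, 40], [2, 0, 0, 0, 0, 0, 40], [0, 0, 0, 0, 0, 0, 40]]
  ]
}}

```text
time_s: 6.25
eef_pos: [0.5683, 0.1265, 0.0524]
eef_rot: [-0.002, 0.701, 0.714, -0.002]
wrist_force: [-7.4, -0.0, 9.6]
opening: 0.505
grasp_force: 60.1
```

>>> {"fn": "jog_arm", "kwargs": {
  "series": [
    [[2, 0, 0, 0, 0, 0, 40], [4, 0, 0, 0, 0, 0, 40], [5, 0, 0, 0, 0, 0, 40], [6, 0, 0, 0, 0, 0, 40], [6, 0, 0, 0, 0, 0, 40], [6, 0, 0, 0, 0, 0, 40], [5, 0, 0, 0, 0, 0, 40], [3, 0, 0, 0, 0, 0, 40], [1, 0, 0, 0, 0, 0, 40], [0, 0, 0, 0, 0, 0, 40]]
  ]
}}

```text
time_s: 7.25
eef_pos: [0.5676, 0.1643, 0.0524]
eef_rot: [-0.001, 0.701, 0.713, -0.002]
wrist_force: [-5.7, -0.0, 10.0]
opening: 0.501
grasp_force: 60.2
```

```bash
python3 - <<'E'
from h import *
print(ctrl.get_obs()["wrist_force"])
d=np.load("scene.npz");W0=d["W"]
c,W=grab("scene")
# fence (z~.035-.04 at x .65-.74) and block front: y extents before/after, in both
def fence(W,y0,y1):
    k=(W[...,0]>.66)&(W[...,0]<.74)&(W[...,2]>.029)&(W[...,2]<.042)&(W[...,1]>y0)&(W[...,1]<y1); q=W[k]; return k.sum(),np.round(q.mean(0),4)
print(fence(W0,.05,.13),fence(W,.13,.21))
dT=np.load("top.npz");ct,WT=grab("top")
print(fence(dT["W"],.05,.13),fence(WT,.13,.21))
# fence line centre in colour: brightness centroid along rows
for f,lo,hi in((dT["f"],262,282),(ct["frame"],232,254)):
    g=cv2.cvtColor(f,cv2.COLOR_BGR2HSV)[150:182,lo:hi,1].astype(float); w=np.clip(60-g,0,None); print(round((w*np.arange(lo,hi)).sum()/w.sum(),2))
cv2.imwrite("pics/t3.png",cv2.resize(ct["frame"][135:265,200:345],None,fx=5,fy=4.6,interpolation=cv2.INTER_CUBIC))
E
```

```text
[-5.6614717  -0.00999836  9.96689342]
(np.int64(219), array([0.7004, 0.0852, 0.0354])) (np.int64(196), array([0.7006, 0.1632, 0.0352]))
(np.int64(98), array([0.7017, 0.0887, 0.0379])) (np.int64(78), array([0.711 , 0.1665, 0.0374]))
270.64
242.07
```

View pics/t3.png

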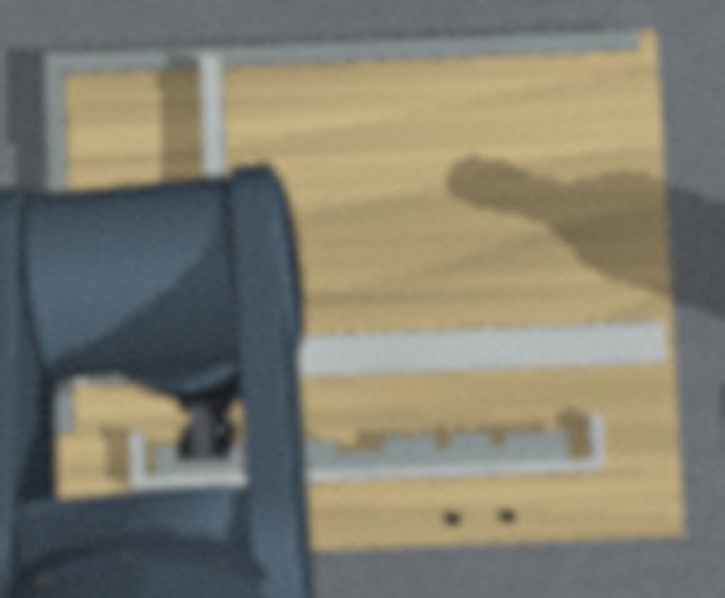

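The arm hides most of the stop, but the fence (crop 212,110) is visible. I'll measure it in the same board frame as the notch.

```bash
python3 - <<'E'
from h import *
from scipy.spatial.transform import Rotation as Ro
c=ctrl.camera("top");R=Ro.from_quat(np.roll(np.array(c["rotation"]),-1)).as_matrix();o=np.array(c["xyz"])
def pix(p):
    q=(np.array(p)-o)@R; return q[...,:2]/q[...,2:]*[c["fx"],c["fy"]]+[c["cx"],c["cy"]]
yaw=.018; B=np.array([.573,.0888]); Rz=np.array([[np.cos(yaw),-np.sin(yaw)],[np.sin(yaw),np.cos(yaw)]])
ys=np.arange(-20,110,.5)/1000
for f,y0 in((np.load("top.npz")["f"],-1),(c["frame"],77)):
  s=cv2.cvtColor(f,cv2.COLOR_BGR2HSV)[...,1].astype(np.float32)
  for x in(.13,.14,.15,.16,.165):
    P=np.stack([np.full_like(ys,x),ys],-1)@Rz.T+B; p=pix(np.c_[P,np.full(len(ys),.035)]).astype(np.float32)
    pr=cv2.remap(s,p[:,:1].copy(),p[:,1:].copy(),cv2.INTER_LINEAR).ravel()
    k=np.abs(ys*1000-y0)<13; w=np.clip(80-pr[k],0,None); e=ys[k][w>w.max()/2]*1000
    print(y0,x,round(float((w*ys[k]).sum()/w.sum()*1000),2),e.min(),e.max())
E
```

```text
-1 0.13 -2.07 -8.0 4.0
-1 0.14 -2.2 -8.0 4.0
-1 0.15 -2.19 -8.0 3.5
-1 0.16 -2.28 -8.5 4.0
-1 0.165 -2.2 -8.5 4.0
77 0.13 75.69 69.5 82.0
77 0.14 75.76 69.5 82.0
77 0.15 75.49 69.0 82.0
77 0.16 75.64 69.0 82.0
77 0.165 75.6 69.0 82.0
```

>>> {"fn": "jog_arm", "kwargs": {
  "series": [
    [[1, 0, 0, 0, 0, 0, 40], [1, 0, 0, 0, 0, 0, 40], [0.5, 0, 0, 0, 0, 0, 40], [0, 0, 0, 0, 0, 0, 40], [0, 0, 0, 0, 0, 0, 46], [0, 0, 0, 0, 0, 0, 48], [0, 0, 0, 0, 0, 0, 50], [0, 0, 0, 0, 0, 0, 52], [0, 0, 0, 0, 0, 0, 53], [0, 0, 0, 0, 0, 0, 53]]
  ]
}}

```text
time_s: 8.4
eef_pos: [0.5664, 0.1666, 0.0504]
eef_rot: [-0.002, 0.701, 0.714, -0.002]
wrist_force: [-8.3, -1.7, -1.5]
opening: 0.617
grasp_force: 4.0
```

>>> {"fn": "jog_arm", "kwargs": {
  "series": [
    [[0, 0, 0, 0, 0, 0, 55], [0, 0, 0, 0, 0, 0, 55], [0, 0, 0, 0, 0, 0, 57], [0, 0, 0, 0, 0, 0, 57], [0, 0, 0, 0, 0, 0, 59], [0, 0, 0, 0, 0, 0, 59], [0, 0, 0, 0, 0, 0, 61], [0, 0, 0, 0, 0, 0, 61], [0, 0, 0, 0, 0, 0, 61], [0, 0, 0, 0, 0, 0, 61]]
  ]
}}

```text
time_s: 9.4
eef_pos: [0.5664, 0.1667, 0.0499]
eef_rot: [-0.002, 0.701, 0.714, -0.002]
wrist_force: [-6.2, -0.3, -4.1]
opening: 0.711
grasp_force: 3.2
```

The paddle has followed the finger nearly all the way out, so the pawl is in a notch. I'll open fully and lift clear.

>>> {"fn": "jog_arm", "kwargs": {
  "series": [
    [[0, 0, 0, 0, 0, 0, 65], [0, 0, 0, 0, 0, 0, 70], [0, 0, 0, 0, 0, 0, 85], [0, 0, 0, 0, 0, 0, 85], [0, 0, 0, 0, 0, 0, 85], [0, 0, 0, 0, 0, 0, 85], [0, 0, 0, 0, 0, 0, 85], [0, 0, 0, 0, 0, 0, 85], [0, 0, 0, 0, 0, 0, 85], [0, 0, 0, 0, 0, 0, 85]]
  ]
}}

```text
time_s: 10.4
eef_pos: [0.5693, 0.1666, 0.0513]
eef_rot: [0.0, 0.701, 0.713, -0.0]
wrist_force: [-0.2, -0.7, -1.0]
opening: 0.998
grasp_force: 0.0
```

>>> {"fn": "jog_arm", "kwargs": {
  "series": [
    [[0, 0, -10, 0, 0, 0, 85], [0, 0, -15, 0, 0, 0, 85], [0, 0, -20, 0, 0, 0, 85], [0, 0, -20, 0, 0, 0, 85], [0, 0, -25, 0, 0, 0, 85], [0, 0, -30, 0, 0, 0, 85], [0, 0, -30, 0, 0, 0, 85], [0, 0, -30, 0, 0, 0, 85], [-20, -20, 0, 0, 0, 0, 85], [-30, -30, 0, 0, 0, 0, 85]]
  ]
}}

```text
time_s: 11.4
eef_pos: [0.5215, 0.116, 0.2345]
eef_rot: [0.002, 0.7, 0.714, 0.002]
wrist_force: [0.2, -1.0, 0.7]
opening: 0.998
grasp_force: 0.0
```

>>> {"fn": "jog_arm", "kwargs": {
  "series": [
    [[-45, -20, 0, 0, 0, 0, 85], [-45, -20, 0, 0, 0, 0, 85], [-45, -20, 0, 0, 0, 0, 85], [-45, -20, 0, 0, 0, 0, 85], [-45, -10, 0, 0, 0, 0, 85], [-45, 0, 0, 0, 0, 0, 85], [-45, 0, 0, 0, 0, 0, 85], [-40, 0, 0, 0, 0, 0, 85], [-20, 0, 0, 0, 0, 0, 85], [0, 0, 0, 0, 0, 0, 85]]
  ]
}}

```text
time_s: 12.4
eef_pos: [0.4369, -0.263, 0.2323]
eef_rot: [0.001, 0.702, 0.712, -0.0]
wrist_force: [0.4, 0.1, -0.3]
opening: 0.991
grasp_force: 0.0
```

```bash
python3 - <<'E'
from h import *
out=[]
for n in("top","scene"):
    c,W=grab(n); np.savez(n+"2.npz",W=W,f=c["frame"])
    for nm,w,off in(("before",np.load(n+".npz")["W"],0.),("after",W,.08)):
        k=(w[...,2]>.06)&(w[...,2]<.1)&(w[...,0]>.5)&(w[...,0]<.65)&(abs(w[...,1]-.088-off)<.035); q=w[k]
        pad=q[q[:,0]<.553]; print(n,nm,k.sum(),"paddle",len(pad),np.round(np.percentile(pad,[5,50,95],axis=0),4).tolist(),"post",np.round(np.median(q[q[:,0]>.57],0),4))
    f=c["frame"]; out.append(cv2.resize(f[135:265,200:345] if n=="top" else f[120:250,225:370],(400,400),interpolation=cv2.INTER_CUBIC))
cv2.imwrite("pics/end.png",np.hstack(out)); print(ctrl.get_obs()["time_s"])
E
```

```text
top before 220 paddle 48 [[0.5386, 0.071, 0.0718], [0.5421, 0.0853, 0.0933], [0.5453, 0.1008, 0.0977]] post [0.5871 0.0878 0.0924]
top after 251 paddle 54 [[0.5374, 0.1508, 0.0736], [0.5415, 0.1657, 0.0919], [0.545, 0.182, 0.0958]] post [0.587  0.1664 0.0919]
scene before 708 paddle 152 [[0.5388, 0.0677, 0.062], [0.545, 0.0803, 0.0815], [0.5467, 0.0983, 0.0917]] post [0.5974 0.0779 0.0815]
scene after 644 paddle 138 [[0.5376, 0.1475, 0.0619], [0.5433, 0.1594, 0.0805], [0.5454, 0.179, 0.0909]] post [0.5971 0.1573 0.0811]
12.5
```

View pics/end.png

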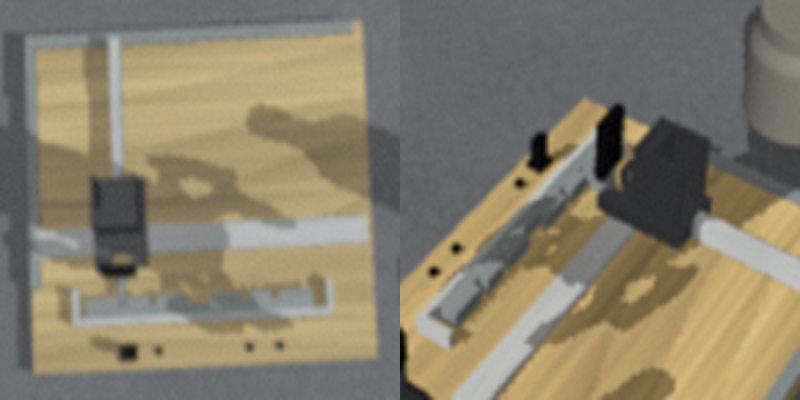

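The end view shows the pawl in the notch at the tab (crop 122,290). The paddle stands as far out from the post as it did at the start: it moved 1.2 mm in x, against 1.4 mm expected from board yaw. The lever is home and the arm is clear, so I'm handing in.

```bash
python3 -c "
from bench import ctrl
print(ctrl.hand_in())"
```

```text
the job is handed in; nothing more can be done
None
```

I slid the stop to the notch beside the tab (+75 mm place), where the camera shows the pawl seated and the lever fully home; it was handed in at about 12.5 s with the arm clear.

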